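# Load a capacitor test carousel

## Task

Load the test carousel in order, terminals up: first set the wide capacitor can into the one-stud cup, which waits at the loading mark, and only then turn the carousel one step counter-clockwise (seen from above) (its hub has a bar grip) until it meets its stop and the two-stud cup is at the mark. Next lift the slim can from its sloping rest, stand it upright on the black mat and let go to see that it stands true, then take it again and set it into the two-stud cup. Lower the cans gently, do not drop or topple them, and do not disturb the other things on the bench.

Things in the scene. Friction and masses are not known exactly. Their poses are not given: they have to be found in the camera images.
- wide_can: wide aluminium capacitor can, upright, 42 mm diameter, 78 mm high, black top with two brass terminal studs (9 mm thick, 6 mm high, 16 mm apart) on it; about 160 g. Origin at the centre of its flat foot, z along its axis towards the terminals
- slim_can: slim aluminium capacitor can of the same make, 32 mm diameter, 90 mm long, two 6 mm brass terminal studs on its black top; about 110 g. Origin at the centre of its flat foot, z along its axis towards the terminals. It starts lying in the wire rest, its axis rising 25 degrees above level towards the terminal end, foot low, the upper 30 mm free of the wires
- rest: fixed sloping wire rest for the slim can, 110 x 28 mm base, 42 mm high, narrower than the can. Origin at the centre of its underside; it rises towards its +x, and a small stop plate holds the can's foot at the -x end
- mat: black rubber mat, fixed, 130 x 130 mm, 3 mm thick. Origin at the centre of its underside, z up; its top is 3 mm above the origin
- cup1 (a point): centre of the inner floor of the one-stud cup (one dark stud beside it on the carousel's rim), 32 mm above the bench: round black cup open at the top, inner diameter 50 mm, 28 mm deep, wall 3 mm; its centre is 85 mm from the carousel's axis. At joint value 0 it is right at the loading mark. Turns with the disc
- cup2 (a point): centre of the inner floor of the two-stud cup (two studs beside it on the rim), 32 mm above the bench: inner diameter 40 mm, 28 mm deep, wall 3 mm, 85 mm from the axis, 60 degrees clockwise of cup 1 seen from above. At first it is beneath the clear fixed guard (4 mm plate, top 69 mm above the bench), which bars it; it comes out to the loading mark when the carousel has been turned to its stop
- turn_grip (a point): grip point on the carousel's axis, 100 mm above the bench, in the middle of the upright black bar grip on its hub; the bar is 60 mm long along this point's x, 14 mm thick along its y, from 85 to 115 mm above the bench. Disc of 260 mm diameter, top 28 mm above the bench
- disc (a joint): angle of the carousel about its vertical axis, rad, growing counter-clockwise seen from above; hard stops at 0 and at 1.047 (60 degrees); friction holds it where it is left. It starts between 0 and 0.15
- carousel_foot: the carousel's fixed grey foot: origin on the axis, on the bench; the loading mark (a small steel pin on a grey tongue) lies towards its -x, 140 mm from the axis, and the clear guard (156 mm along x) covers the +y side from 32 to 118 mm off the axis, with its 69 mm high steel post 140 mm from the axis at +y
- multimeter: bystander: yellow multimeter lying flat, 150 x 75 x 43 mm, origin at the centre of its underside, x along its length
- breadboard: bystander: white breadboard, 165 x 55 x 9 mm, origin at the centre of its underside, x along its length
- screwdriver: bystander: screwdriver lying along its x, handle to -x
- power_brick: bystander: black power supply brick, 85 x 60 x 40 mm, origin at the centre of its underside, x along its length

How it is judged:
On the way, in this order (a step that is already met when the one before it is completed fails the run):
1. the wide can stands released in the one-stud cup before the carousel is turned (angle still below 0.3 rad) (horizontal distance between wide_can and cup1 below 0.006 m and z of wide_can in the frame of cup1 between -0.004 and 0.005 m and angle between wide_can's own z axis and vertical below 0.15 rad and contact force between the fingers and wide_can below 0.1 N and linear speed of wide_can below 0.02 m/s and value of joint disc below 0.3 rad), for 0.2 s.
2. the carousel is turned to its stop (within 0.05 rad) with the wide can still in its cup (value of joint disc above 0.997 rad and horizontal distance between wide_can and cup1 below 0.008 m), for 0.2 s.
3. the slim can stands upright on the mat, released (x of slim_can in the frame of mat between -0.065 and 0.065 m and y of slim_can in the frame of mat between -0.065 and 0.065 m and z of slim_can in the frame of mat below 0.007 m and angle between slim_can's own z axis and vertical below 0.08 rad and contact force between the fingers and slim_can below 0.1 N and linear speed of slim_can below 0.02 m/s), for 0.2 s.
4. the slim can stands released in the two-stud cup (horizontal distance between slim_can and cup2 below 0.006 m and z of slim_can in the frame of cup2 between -0.004 and 0.005 m and angle between slim_can's own z axis and vertical below 0.15 rad and contact force between the fingers and slim_can below 0.1 N and linear speed of slim_can below 0.02 m/s), for 0.2 s.
At the end, for the whole second after the job is handed in: Both cans stand terminals up on the floors of their cups (wide in the one-stud, slim in the two-stud; foot centre within 6 mm of the cup's centre and within 5 mm of its floor, tilt under 0.15 rad), released and at rest, and the carousel is within 0.05 rad of its stop at 1.047 (all of step 4 and horizontal distance between wide_can and cup1 below 0.006 m and z of wide_can in the frame of cup1 between -0.004 and 0.005 m and angle between wide_can's own z axis and vertical below 0.15 rad and contact force between the fingers and wide_can below 0.1 N and linear speed of wide_can below 0.02 m/s and value of joint disc above 0.997 rad); the robot touches nothing.
It fails at once if a bystander (multimeter, breadboard, screwdriver, power brick) is moved by more than 20 mm (distance of any of multimeter, breadboard, screwdriver, power_brick from where it was at the start of the episode above 0.02 m).
It fails at once if a can is dropped (moves faster than 0.6 m/s with no finger on it) ((linear speed of wide_can above 0.6 m/s and contact force between the fingers and wide_can below 0.05 N) or (linear speed of slim_can above 0.6 m/s and contact force between the fingers and slim_can below 0.05 N)).
It fails at once if a can is toppled (the wide can tilted more than 0.8 rad, the slim can flat on the bench) (angle between wide_can's own z axis and vertical above 0.8 rad or (angle between slim_can's own z axis and vertical above 1.4 rad and height (world z) of slim_can below 0.022 m)).
It also fails if it takes over 72 s, if anything falls off the work surface, if the arm or the gripper's body presses on something with over 40 N, if the wrist force passes 120 N, or if a joint passes its speed limit or range.

## Robot

A 6-joint arm with a two-finger parallel gripper is mounted at the origin on the work surface. World frame = base frame: x ahead of the robot, y to its left, z up, the work surface at z = 0. Lengths are in m, angles in rad, forces in N, time in s.
With the tool pointing down it reaches from about 0.3 to 0.75 m from the base axis. Payload 8.5 kg.
Tool frame: the origin (TCP) lies at the very end of the fingers, on their centre line; the grasp point (between the pads) lies 19 mm behind it; z points along the fingers, y is the direction in which the jaws open and shut (so a half turn about z gives the same grasp; the last joint's range is limited). The gripper opens to 88 mm and grips with 3 to 60 N. Pads are 18 mm wide; open, the fingers measure 123 mm over their backs; the gripper's body (75 mm by 187 mm) begins 45 mm behind the grasp point.
Start: joints at [0.993, 0.381, 1.297, -0, 1.464, -0.215], TCP at [0.195, 0.514, 0.239] pointing down, gripper open.
Joint ranges: [-3.11, 3.11], [-0.89, 2.33], [0.22, 2.48], [-1.42, 4.56], [0.17, 2.85], [-2.88, 2.88]. Speed limits (rad/s): [2.39, 2.39, 3.14, 3.14, 3.14, 3.14].

## Interface

Orientations are given as a rotation vector (axis times angle).
In Python, from plant import r, read_camera, calibration, workorder, models gives the robot as it stands.
- The arm moves only by the tool move_arm, never from a script. Its argument "increments" is a list of rows, each an object with "translation": the shift along the tool's x, y, z in mm, a list of three; "angular": the turn, a rotation vector about the tool's x, y, z in rad, a list of three. A call has 1 to 10 rows; each row is the pose to reach, as a shift and turn from the pose measured when the call began, along the tool's axes at that moment; what a row does not reach only later rows make up. A row lasts 1/10 s, in which the tool goes at most 50 mm and 8.59 degrees, less where a joint would pass 70% of its speed; a pose out of reach is approached as far as the arm can. A call with a gripper value outside its range is refused whole. "grip" is the opening, from 0 (shut) to 1 (fully open), set as the call begins (left out, the last holds). The fingers move at their own pace and stop on an object; the grip force is fixed at half the most. Time passes only in rows, so rows that repeat a pose let the fingers close. It gives the time, the measured TCP pose, the force and the opening at its end, in the units of the state.
- r.get_state(): the state, without advancing time (a new reading comes with each control period).
- read_camera(name): name is "scene" or "top" or "wrist"; returns the picture (400x640x3 uint8, red, green, blue); there is no depth.
- calibration(name): a dict with "fx", "fy", "cx", "cy" (pixels), "origin" and "rotation" of the camera in the world. Camera axes: x right, y down, z forward; pixel columns grow to the right and rows downward; lengths in m; the calibration is good to about 2 mm. A picture is of the moment at which its call begins: read the wrist's pose just before it. calibration takes no time and is no camera call; for the wrist camera it gives the pose at the moment of the call.
- workorder.sign_off(): hands the job in, once; it reports no verdict.
Trained networks look in the newest picture that a camera, given by its name, has taken for a name from the list of things; names that differ only in an ending like _2 or _b are one class to them, and where a whole thing is asked for, a point or a joint stands for the part that bears it (a point fixed in the world has none). Each returns a list of dicts, best first, with "score" (0 to 1); they miss things now and then, are a little off and sometimes report something else, mostly with a low value. They report only what shows in the picture. A call takes as long as a camera call.
- models.spot_in(camera, name): "location" ([x, y, z] in m, in world coordinates, good to about 4 mm: the middle of the surface that is visible of it).
- models.pinpoint(camera, name): "location" ([x, y, z] in m, in world coordinates, good to about 4 mm: a listed point, or the origin of a listed thing).
The state is a dict: "time_s": time; "joint_pos": joint angles; "qvel": joint speeds; "effort": joint torques, N m; "position": TCP position; "eef_rot": TCP orientation; "contact_force": force on the tool from outside, world axes, zero at the start; "moment": the same for the moment, N m; "gripper_width": finger opening in m.
Only numpy, scipy, OpenCV 4.12 (cv2) and the standard library are available. Lean on these libraries where they do the work, as an engineer would, in place of code of your own. Each camera call takes 0.05 s, during which the arm holds its last target. There are 200 camera calls.

## Working session

There is one attempt and no reset: what is moved stays moved. The work goes in short steps, Python scripts to look and compute and a tool call to move; the robot and the scene stay as the last step left them, time stands still between calls to the robot, and variables do not carry over. Pictures are saved under pics/ and viewed, on a budget of 10 in all, crops included, one or two more only if the job needs it, and the job is handed in when it is done.

Besides the shell and the picture viewer there is one more tool, called as a command line: name --argument value ..., lists and objects as JSON in quotes. move_arm: Moves the arm, as the interface text tells. Its arguments: {"type":"object","properties":{"increments":{"type":"array","items":{"type":"object","properties":{"translation":{"type":"array","items":{"type":"number"}},"angular":{"type":"array","items":{"type":"number"}}}}},"grip":{"type":"number"}},"required":["increments"]}

```bash
ls; mkdir -p pics; python3 - <<'E'
from plant import r, read_camera, calibration, models
import cv2,numpy as np
print(r.get_state())
for c in ("scene","top"):
    im=read_camera(c); cv2.imwrite(f"pics/{c}0.png",im[:,:,::-1])
    k=calibration(c); print(c,k)
    for n in ["wide_can","slim_can","rest","mat","cup1","cup2","turn_grip","carousel_foot","multimeter","breadboard","screwdriver","power_brick"]:
        d=models.pinpoint(c,n)[:2]
        print(n,[(np.round(x["location"],3).tolist(),round(x["score"],2)) for x in d])
E
```

```text
pics
{'time_s': 0.0, 'joint_pos': array([ 9.92699220e-01,  3.81219667e-01,  1.29826619e+00,  5.86961605e-06,
        1.46360815e+00, -2.15304080e-01]), 'qvel': array([-1.82991620e-03, -6.76876825e-05,  2.70144636e-03,  9.24322149e-04,
       -5.06881433e-04, -1.97733343e-03]), 'effort': array([ 3.23155600e-04, -4.37935746e+01, -2.24554914e+01,  7.12810457e-02,
        3.53490771e-02, -1.19982346e-04]), 'position': array([0.19503171, 0.51395541, 0.23812324]), 'eef_rot': array([-5.66649056e-01, -3.08947087e+00,  2.17121795e-03]), 'contact_force': array([ 0.22010252,  0.60492169, -0.42407523]), 'moment': array([ 0.04398374, -0.00641666, -0.01926449]), 'gripper_width': 0.0879936465145978}
scene {'fx': 514.286478919358, 'fy': 514.286478919358, 'cx': 321.6203061828435, 'cy': 201.71761172581876, 'origin': array([ 1.20165971, -0.32477361,  1.22112886]), 'rotation': array([-2.27944529, -1.29468558,  0.35450436])}
wide_can [([0.622, -0.142, 0.002], 0.56)]
slim_can [([0.522, 0.264, 0.032], 0.73), ([0.436, -0.346, 0.028], 0.55)]
rest [([0.479, -0.334, 0.002], 0.64), ([0.621, -0.141, 0.001], 0.5)
[... 641 characters left out ...]
, 1.27265463]), 'rotation': array([-2.18126416,  2.18237399, -0.07372731])}
wide_can [([0.62, -0.142, -0.001], 0.53)]
slim_can [([0.435, -0.348, 0.03], 0.77)]
rest [([0.474, -0.334, -0.003], 0.63), ([0.435, -0.344, 0.03], 0.21)]
mat [([0.437, -0.126, 0.003], 0.81), ([0.435, -0.347, 0.028], 0.41)]
cup1 [([0.463, 0.202, 0.032], 0.69), ([0.517, 0.264, 0.035], 0.63)]
cup2 [([0.463, 0.202, 0.032], 0.69), ([0.517, 0.264, 0.035], 0.63)]
turn_grip []
carousel_foot [([0.547, 0.185, 0.001], 0.64)]
multimeter [([0.672, -0.333, -0.002], 0.87)]
breadboard [([0.778, 0.021, 0.005], 0.95)]
screwdriver [([0.384, 0.453, -0.002], 0.81)]
power_brick [([0.779, 0.024, 0.003], 0.73), ([0.657, 0.48, -0.002], 0.61)]
```

View pics/top0.png

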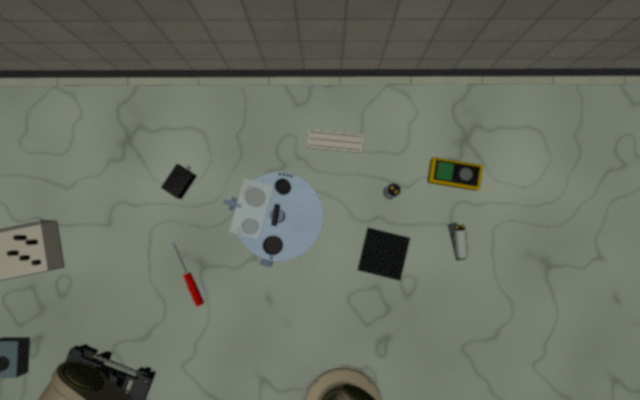

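View pics/scene0.png

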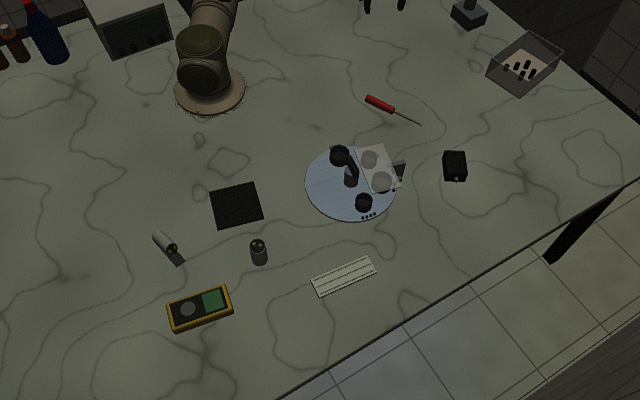

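Top view: the wide can is at (392,190), the slim can in its rest at (460,240), the mat at (384,253) and the carousel axis near (277,216). Cup 1 is at (273,245), by the mark at (267,262), and the guard is on the left. The scene view agrees with this. The networks place cup1 near (0.463,0.200) and cup2 near (0.520,0.265), which matches the 60° clockwise offset.

```bash
cat > h.py <<'E'
from plant import r, read_camera, calibration, models
import cv2, numpy as np
from scipy.spatial.transform import Rotation as Ro
def pose():
    s=r.get_state(); return s,np.array(s["position"]),Ro.from_rotvec(s["eef_rot"])
def down(yaw):  # tool down, jaw (tool y) axis at yaw from world x
    y=np.array([np.cos(yaw),np.sin(yaw),0]); z=np.array([0,0,-1.]); x=np.cross(y,z)
    return Ro.from_matrix(np.c_[x,y,z])
def go(p,R=None):
    s,p0,R0=pose(); R=R or R0
    print("t",round(s["time_s"],2),"translation",np.round(R0.inv().apply(np.array(p)-p0)*1e3,1).tolist(),"angular",np.round((R0.inv()*R).as_rotvec(),3).tolist(),"j",np.round(s["joint_pos"],2).tolist())
def pix(cam,P,k=None):
    k=k or calibration(cam); c=Ro.from_rotvec(k["rotation"]).inv().apply(np.atleast_2d(P)-k["origin"])
    return np.c_[k["fx"]*c[:,0]/c[:,2]+k["cx"],k["fy"]*c[:,1]/c[:,2]+k["cy"]]
def ray(cam,uv,z,k=None): # pixel -> world at height z
    k=k or calibration(cam); uv=np.atleast_2d(uv)
    d=Ro.from_rotvec(k["rotation"]).apply(np.c_[(uv[:,0]-k["cx"])/k["fx"],(uv[:,1]-k["cy"])/k["fy"],np.ones(len(uv))])
    return k["origin"]+d*((z-k["origin"][2])/d[:,2:3])
def look(name,things):
    k=calibration("wrist"); im=read_camera("wrist"); 
    if name: cv2.imwrite(f"pics/{name}.png",im[:,:,::-1])
    for f in things: 
        for x in models.pinpoint("wrist",f)[:3]: print(f,np.round(x["location"],4).tolist(),round(x["score"],2))
    return im,k
E
python3 - <<'E'
from h import *
go([0.55,-0.142,0.25],down(np.radians(75)))
k=calibration("wrist"); s,p,R=pose(); print(R.inv().apply(k["origin"]-p),(R.inv()*Ro.from_rotvec(k["rotation"])).as_matrix().round(2),k["fx"])
E
```

```text
t 1.3 translation [-564.6, -487.6, -11.3] angular [-0.0, -0.0, -0.101] j [0.99, 0.38, 1.3, 0.0, 1.46, -0.22]
[ 0.07699245  0.00068348 -0.14658289] [[-0.   -0.95 -0.3 ]
 [ 1.   -0.    0.  ]
 [-0.   -0.3   0.95]] 313.0503006748188
```

move_arm --increments '[{"translation": [-565,-488,-11],"angular": [0,0,-0.1]},{"translation": [-565,-488,-11],"angular": [0,0,-0.1]},{"translation": [-565,-488,-11],"angular": [0,0,-0.1]},{"translation": [-565,-488,-11],"angular": [0,0,-0.1]},{"translation": [-565,-488,-11],"angular": [0,0,-0.1]},{"translation": [-565,-488,-11],"angular": [0,0,-0.1]},{"translation": [-565,-488,-11],"angular": [0,0,-0.1]},{"translation": [-565,-488,-11],"angular": [0,0,-0.1]},{"translation": [-565,-488,-11],"angular": [0,0,-0.1]},{"translation": [-565,-488,-11],"angular": [0,0,-0.1]}]'

```text
time_s: 2.3
position: [0.4335, 0.0723, 0.2464]
eef_rot: [0.412, 3.114, 0.0]
contact_force: [1.0, 0.3, -0.1]
gripper_width: 0.0883
```

```bash
python3 -c "
from h import *
go([0.58,-0.142,0.2],down(np.radians(75)))"
```

```text
t 2.3 translation [-197.1, -168.9, 46.5] angular [0.0, 0.001, -0.001] j [-0.11, 0.18, 1.57, 0.0, 1.4, -1.41]
```

move_arm --increments '[{"translation": [-197,-169,46]},{"translation": [-197,-169,46]},{"translation": [-197,-169,46]},{"translation": [-197,-169,46]},{"translation": [-197,-169,46]},{"translation": [-197,-169,46]},{"translation": [-197,-169,46]}]'

```text
validation failed for argument at $.in...
```

```bash
python3 -c "
from h import *
im,k=look('w1',['wide_can']);print(pose()[1])
for q in models.spot_in('wrist','wide_can')[:1]: print(q)
print(pix('wrist',[[.621,-.142,0],[.621,-.142,.078]],k))
go([0.621,-0.142,0.12])"
```

```text
wide_can [0.478, -0.3365, -0.003] 0.23
[0.43530576 0.06993981 0.24601797]
{'location': [0.6146, -0.1349, 0.0776], 'score': 0.63}
[[213.60069877 318.60718156]
 [193.69975983 359.98649365]]
t 2.45 translation [-237.1, -157.1, 125.9] angular [0.0, 0.0, 0.0] j [-0.11, 0.18, 1.57, -0.0, 1.4, -1.41]
```

View pics/w1.png

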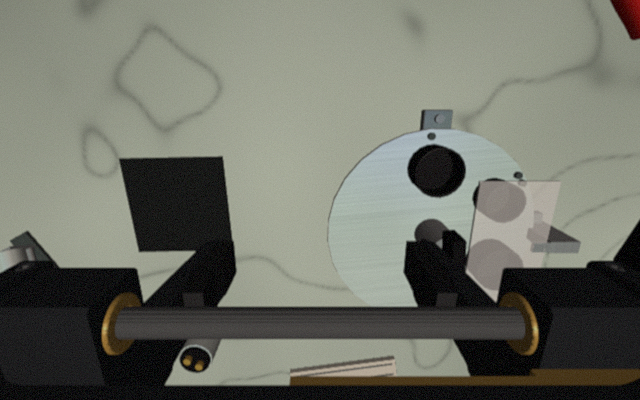

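The call was refused because a row lacked "angular". The picture is still useful: the wide can's top is at (194,358), within 2 px of the prediction. Cup 1 (one stud) is at (436,170), by the pin at (438,118), and the two-stud cup is at (499,197) under the guard.

move_arm --increments '[{"translation": [-237,-157,60],"angular": [0,0,0]},{"translation": [-237,-157,60],"angular": [0,0,0]},{"translation": [-237,-157,60],"angular": [0,0,0]},{"translation": [-237,-157,60],"angular": [0,0,0]},{"translation": [-237,-157,60],"angular": [0,0,0]},{"translation": [-237,-157,60],"angular": [0,0,0]},{"translation": [-237,-157,120],"angular": [0,0,0]},{"translation": [-237,-157,120],"angular": [0,0,0]}]'

```text
time_s: 3.25
position: [0.6191, -0.1402, 0.1208]
eef_rot: [-0.417, -3.105, -0.004]
contact_force: [-0.4, 1.3, -1.0]
gripper_width: 0.0884
```

```bash
python3 -c "
from h import *
im,k=look('w2',['wide_can']);print(pose()[1])
print(pix('wrist',[[.621,-.142,.078],[.621,-.142,.084]],k))
go([0.621,-0.142,0.045])"
```

```text
wide_can [0.6205, -0.1436, -0.0003] 0.59
[ 0.62001028 -0.13998573  0.12474656]
[[316.52981171 226.92407749]
 [316.46300095 230.5191499 ]]
t 3.35 translation [-1.9, -1.7, 79.7] angular [0.0, 0.0, 0.0] j [-0.41, 0.62, 1.21, 0.0, 1.31, -1.71]
```

View pics/w2.png

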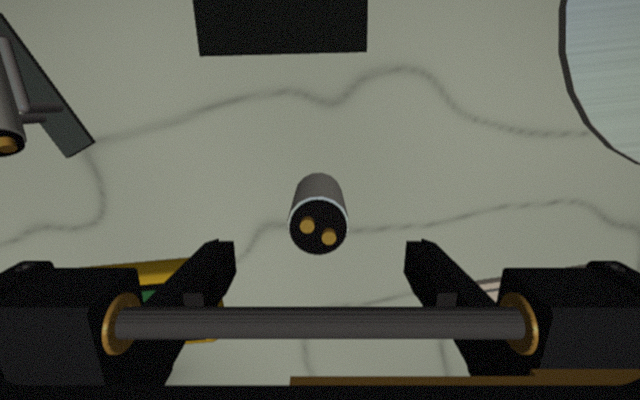

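The can top is centred at (318,226), against a prediction of (316,227), so the alignment is good. I'll descend and grip.

move_arm --increments '[{"translation": [-2,-2,40],"angular": [0,0,0]},{"translation": [-2,-2,75],"angular": [0,0,0]},{"translation": [-2,-2,79],"angular": [0,0,0]},{"translation": [-2,-2,79],"angular": [0,0,0]}]'

```text
time_s: 3.75
position: [0.6217, -0.1417, 0.0477]
eef_rot: [-0.415, -3.111, -0.002]
contact_force: [-0.4, -0.0, 0.9]
gripper_width: 0.0878
```

move_arm --increments '[{"translation": [0,0,0],"angular": [0,0,0]},{"translation": [0,0,0],"angular": [0,0,0]},{"translation": [0,0,0],"angular": [0,0,0]},{"translation": [0,0,0],"angular": [0,0,0]},{"translation": [0,0,0],"angular": [0,0,0]},{"translation": [0,0,0],"angular": [0,0,0]}]' --grip 0

```text
time_s: 4.35
position: [0.6216, -0.1417, 0.0478]
eef_rot: [-0.415, -3.111, -0.001]
contact_force: [-0.2, -0.2, 1.1]
gripper_width: 0.0419
```

```bash
python3 -c "
from h import *
print(pose()[0]['gripper_width']);print(pose()[1])
go([0.621,-0.142,0.16])
go([0.463,0.201,0.16],down(np.radians(78)))
# cup1 rim from picture w1
"
```

```text
0.04194056612819439
[ 0.62163673 -0.14171898  0.04776533]
t 4.35 translation [0.9, -0.4, -112.2] angular [0.0, 0.0, 0.0] j [-0.41, 0.71, 1.29, 0.0, 1.15, -1.72]
t 4.35 translation [243.2, 289.2, -111.3] angular [0.001, -0.003, -0.056] j [-0.41, 0.71, 1.29, 0.0, 1.15, -1.72]
```

move_arm --increments '[{"translation": [0,0,-15],"angular": [0,0,0]},{"translation": [0,0,-50],"angular": [0,0,0]},{"translation": [20,20,-95],"angular": [0,0,0]},{"translation": [45,60,-135],"angular": [0,0,0]},{"translation": [75,105,-152],"angular": [0,0,-0.05]},{"translation": [105,150,-152],"angular": [0,0,-0.05]},{"translation": [135,195,-152],"angular": [0,0,-0.05]},{"translation": [160,240,-152],"angular": [0,0,-0.05]},{"translation": [180,275,-152],"angular": [0,0,-0.05]},{"translation": [190,300,-152],"angular": [0,0,-0.05]}]'

```text
time_s: 5.35
position: [0.5161, 0.1993, 0.2006]
eef_rot: [-0.337, -3.12, -0.002]
contact_force: [0.9, 0.4, -2.1]
gripper_width: 0.041
```

move_arm --increments '[{"translation": [0,0,0],"angular": [0,0,0]},{"translation": [0,0,0],"angular": [0,0,0]}]'

```text
time_s: 5.55
position: [0.5156, 0.2001, 0.2005]
eef_rot: [-0.333, -3.12, -0.001]
contact_force: [1.0, -0.2, -1.8]
gripper_width: 0.0412
```

```bash
python3 -c "
from h import *
print(pose()[0]['gripper_width']);print(pose()[1])
im,k=look('w3',['cup1','turn_grip','carousel_foot','wide_can'])
print(k,pix('wrist',[[.463,.2,.06]],k))
go([0.463,0.201,0.16],down(np.radians(78)))
"
```

```text
0.041193242800175646
[0.51557107 0.20011883 0.20045277]
cup1 [0.4694, 0.193, 0.0312] 0.62
carousel_foot [0.5493, 0.1849, 0.0003] 0.71
wide_can [0.5161, 0.1971, 0.1507] 0.57
wide_can [0.6546, 0.484, -0.0032] 0.53
{'fx': 313.0503006748188, 'fy': 313.0503006748188, 'cx': 319.58507903432, 'cy': 197.96590668936136, 'origin': array([0.44104951, 0.21666316, 0.34734472]), 'rotation': array([2.25311983, 1.81662365, 0.27753781])} [[306.33790465 129.52933047]]
t 5.8 translation [52.7, -8.7, 40.7] angular [0.0, -0.004, -0.007] j [0.15, 0.42, 1.35, 0.0, 1.37, -1.2]
```

View pics/w3.png

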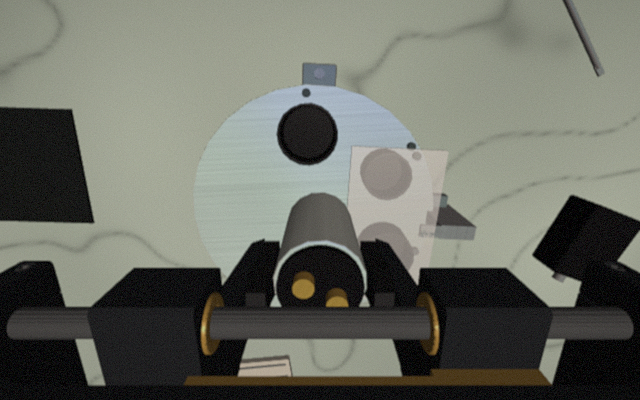

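The can is held straight at (320,275). The cup 1 rim is centred near (307,133), with its stud at (306,93) and the pin at (319,73). I'll fit the rim numerically.

```bash
cat > cup.py <<'E'
from h import *
def blob(png,seed,k,z,thr=60,half=60):
    g=cv2.cvtColor(cv2.imread(png),cv2.COLOR_BGR2GRAY); u,v=seed
    m=np.zeros_like(g); v0,u0=max(v-half,0),max(u-half,0)
    m[v0:v+half,u0:u+half]=(g[v0:v+half,u0:u+half]<thr)*255
    n,l,s,c=cv2.connectedComponentsWithStats(m); i=l[v,u]
    cs,_=cv2.findContours((l==i).astype(np.uint8),cv2.RETR_EXTERNAL,cv2.CHAIN_APPROX_NONE)
    h=cv2.convexHull(max(cs,key=len)); h=max(cs,key=len)
    w=ray(None,h[:,0,:].astype(float),z,k)[:,:2]
    c,rad=cv2.minEnclosingCircle(w.astype(np.float32)); A=np.c_[2*w,np.ones(len(w))]
    q=np.linalg.lstsq(A,(w**2).sum(1),rcond=None)[0]
    print("blob",s[i],"fit",q[:2].round(4),"r",np.sqrt(q[2]+q[:2]@q[:2]).round(4),"enc",np.round(c,4),round(rad,4))
    return q[:2]
E
python3 - <<'E'
from cup import *
k={'fx':313.05,'fy':313.05,'cx':319.585,'cy':197.966,'origin':np.array([0.44104951,0.21666316,0.34734472]),'rotation':np.array([2.25311983,1.81662365,0.27753781])}
c=blob("pics/w3.png",(307,133),k,0.06)
print(ray(None,[[306,93]],.03,k),ray(None,[[319,73]],.012,k))
go([c[0],c[1],.15],down(np.radians(80)))
E
```

```text
blob [ 278  104   59   61 2814] fit [0.4676 0.1996] r 0.0264 enc [0.4675 0.1994] 0.0273
[[0.43166134 0.20566392 0.03      ]] [[0.41543222 0.22196732 0.012     ]]
t 5.8 translation [47.8, -9.1, 50.7] angular [0.001, -0.004, -0.042] j [0.15, 0.42, 1.35, 0.0, 1.37, -1.2]
```

```bash
python3 - <<'E'
from cup import *
blob("pics/top0.png",(273,245),calibration("top"),0.06,60,14)
blob("pics/scene0.png",(340,156),calibration("scene"),0.06,50,14)
k={'fx':313.05,'fy':313.05,'cx':319.585,'cy':197.966,'origin':np.array([0.44104951,0.21666316,0.34734472]),'rotation':np.array([2.25311983,1.81662365,0.27753781])}
# inner circle / outer rim edge profiles in w3
g=cv2.cvtColor(cv2.imread("pics/w3.png"),cv2.COLOR_BGR2GRAY)
print(g[133,268:346].tolist()); print(g[94:172,307].tolist())
# disc edge fit (bluish vs greenish bench) via axis circle: held can check
print(pix(None,[[0.5156,0.2001,0.2005+.030]],k))
E
```

```text
blob [263 237  19  17 255] fit [0.4668 0.1982] r 0.024 enc [0.4673 0.1985] 0.0259
blob [330 145  24  25 437] fit [0.4833 0.1954] r 0.0376 enc [0.4865 0.1929] 0.0499
[176, 178, 178, 181, 177, 180, 177, 174, 131, 68, 27, 17, 0, 3, 18, 4, 33, 23, 31, 30, 27, 22, 31, 34, 35, 34, 27, 32, 24, 35, 26, 27, 22, 28, 33, 30, 30, 33, 29, 29, 33, 30, 26, 31, 25, 31, 28, 35, 27, 40, 37, 32, 35, 30, 26, 29, 35, 29, 33, 30, 33, 33, 32, 31, 33, 15, 0, 14, 25, 86, 162, 179, 179, 179, 178, 178, 182, 175]
[63, 65, 89, 145, 181, 178, 183, 182, 162, 107, 60, 27, 23, 29, 37, 29, 35, 36, 36, 35, 35, 36, 22, 44, 34, 33, 23, 34, 23, 42, 33, 27, 34, 28, 27, 31, 37, 32, 33, 29, 36, 33, 29, 35, 38, 31, 33, 21, 31, 32, 27, 33, 34, 24, 21, 32, 26, 26, 30, 29, 30, 18, 27, 18, 22, 0, 14, 11, 25, 29, 68, 135, 175, 183, 181, 185, 181, 179]
[[318.40440247 286.94614517]]
```

move_arm --increments '[{"translation": [20,-4,10],"angular": [0,0,-0.02]},{"translation": [40,-9,25],"angular": [0,0,-0.04]},{"translation": [48.4,-9.6,50],"angular": [0,0,-0.04]},{"translation": [48.4,-9.6,50],"angular": [0,0,-0.04]},{"translation": [48.4,-9.6,50],"angular": [0,0,-0.04]}]'

```text
time_s: 6.3
position: [0.4678, 0.1987, 0.1513]
eef_rot: [-0.279, -3.126, -0.002]
contact_force: [0.6, 0.4, -0.7]
gripper_width: 0.0414
```

```bash
python3 - <<'E'
from h import *
im,k=look('w4',[])
go([.467,.199,.079])
top=read_camera("top"); cv2.imwrite("pics/top4.png",top[:,:,::-1])
sc=read_camera("scene")
a=cv2.resize(sc[110:210,290:430,::-1],None,fx=4,fy=4); b=cv2.resize(im[:,:,::-1],(560,350))
cv2.imwrite("pics/c4.png",np.vstack([a[:240],b]))
E
```

```text
t 6.35 translation [1.1, -0.2, 72.7] angular [0.0, 0.0, 0.0] j [0.17, 0.39, 1.55, 0.0, 1.2, -1.23]
```

View pics/c4.png

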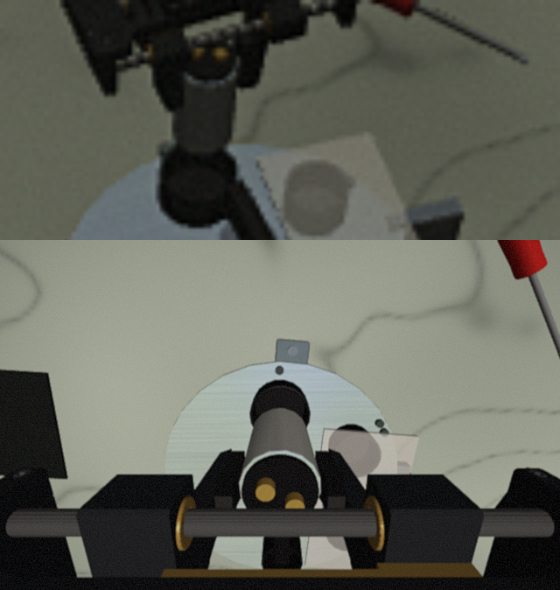

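The can hangs centred over the cup in both views, so I'll lower it in stages and watch the force.

move_arm --increments '[{"translation": [0.8,0,25],"angular": [0,0,0]},{"translation": [0.8,0,37],"angular": [0,0,0]},{"translation": [0.8,0,46],"angular": [0,0,0]},{"translation": [0.8,0,54],"angular": [0,0,0]},{"translation": [0.8,0,60],"angular": [0,0,0]},{"translation": [0.8,0,65],"angular": [0,0,0]},{"translation": [0.8,0,65],"angular": [0,0,0]}]'

```text
time_s: 7.15
position: [0.4672, 0.1993, 0.0864]
eef_rot: [-0.278, -3.127, -0.002]
contact_force: [0.5, -0.8, -1.3]
gripper_width: 0.0414
```

move_arm --increments '[{"translation": [0,0,3],"angular": [0,0,0]},{"translation": [0,0,5],"angular": [0,0,0]},{"translation": [0,0,6.5],"angular": [0,0,0]},{"translation": [0,0,6.5],"angular": [0,0,0]}]'

```text
time_s: 7.55
position: [0.4672, 0.1993, 0.0799]
eef_rot: [-0.278, -3.127, -0.002]
contact_force: [0.1, 0.5, 0.2]
gripper_width: 0.041
```

move_arm --increments '[{"translation": [0,0,0.7],"angular": [0,0,0]},{"translation": [0,0,0.7],"angular": [0,0,0]}]'

```text
time_s: 7.75
position: [0.4674, 0.1993, 0.0797]
eef_rot: [-0.278, -3.128, -0.003]
contact_force: [-0.5, -0.1, 4.8]
gripper_width: 0.0413
```

move_arm --increments '[{"translation": [0,0,0],"angular": [0,0,0]},{"translation": [0,0,0],"angular": [0,0,0]},{"translation": [0,0,0],"angular": [0,0,0]},{"translation": [0,0,0],"angular": [0,0,0]}]' --grip 0.72

```text
time_s: 8.15
position: [0.4674, 0.1994, 0.0796]
eef_rot: [-0.278, -3.128, -0.002]
contact_force: [-0.2, -0.1, -0.6]
gripper_width: 0.0632
```

move_arm --increments '[{"translation": [0,0,-15],"angular": [0,0,0]},{"translation": [0,0,-55],"angular": [0,0,0]},{"translation": [0,0,-100],"angular": [0,0,0]},{"translation": [-30,0,-115],"angular": [0,0,0]},{"translation": [-50,0,-115],"angular": [0,0,0]},{"translation": [-50,0,-115],"angular": [0,0,0]}]'

```text
time_s: 8.75
position: [0.5184, 0.1898, 0.1945]
eef_rot: [0.28, 3.129, 0.003]
contact_force: [-0.3, -0.3, -0.2]
gripper_width: 0.0634
```

```bash
python3 - <<'E'
from h import *
im,k=look('w5',['wide_can','cup1','turn_grip','carousel_foot']); print(pose()[1],k)
go([.5495,.185,.2])
E
```

```text
wide_can [0.4648, 0.1962, 0.0281] 0.86
cup1 [0.5493, 0.1829, 0.0998] 0.52
turn_grip [0.5467, 0.1838, 0.0975] 0.97
carousel_foot [0.551, 0.1851, 0.0015] 0.72
[0.51580032 0.19053729 0.19421834] {'fx': 313.0503006748188, 'fy': 313.0503006748188, 'cx': 319.58507903432, 'cy': 197.96590668936136, 'origin': array([0.44274186, 0.20363957, 0.34112157]), 'rotation': array([2.22216198, 1.85464672, 0.28874535])}
t 9.0 translation [-34.1, 0.5, -5.9] angular [0.0, 0.0, 0.0] j [0.14, 0.42, 1.37, 0.0, 1.35, -1.26]
```

View pics/w5.png

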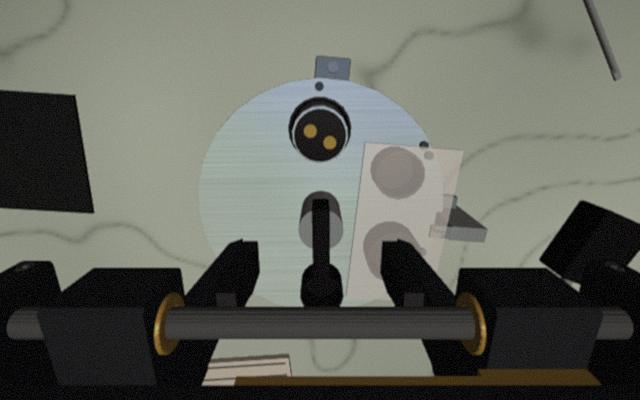

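The wide can stands in its cup at (320,133), clear of the fingers. The bar runs along the image column at x≈320, already across the jaws. Next: locate the bar's middle and grip it.

```bash
python3 - <<'E'
from h import *
k={'fx':313.05,'fy':313.05,'cx':319.585,'cy':197.966,'origin':np.array([0.44274186,0.20363957,0.34112157]),'rotation':np.array([2.22216198,1.85464672,0.28874535])}
a=ray(None,[[320.5,200],[321,250]],.115,k); print(a)
d=a[1]-a[0]; d/=np.linalg.norm(d); print(np.degrees(np.arctan2(d[1],d[0])),"mid",a[0]+.03*d)
s,p,R=pose(); print(R.as_matrix()[:,0])
E
```

```text
[[0.51481932 0.19185375 0.115     ]
 [0.55622747 0.18478737 0.115     ]]
-9.684347440481142 mid [0.5443918  0.18680715 0.115     ]
[-0.98436743  0.17611045  0.00242157]
```

move_arm --increments '[{"translation": [-34,0.4,0],"angular": [0,0,0]},{"translation": [-34,0.4,45],"angular": [0,0,0]},{"translation": [-34,0.4,90],"angular": [0,0,0]},{"translation": [-34,0.4,111],"angular": [0,0,0]},{"translation": [-34,0.4,111],"angular": [0,0,0]}]'

```text
time_s: 9.5
position: [0.547, 0.1851, 0.0803]
eef_rot: [-0.276, -3.121, -0.0]
contact_force: [-0.5, -0.6, 0.9]
gripper_width: 0.0635
```

move_arm --increments '[{"translation": [0,0,0],"angular": [0,0,0]},{"translation": [0,0,0],"angular": [0,0,0]},{"translation": [0,0,0],"angular": [0,0,0]},{"translation": [0,0,0],"angular": [0,0,0]},{"translation": [0,0,0],"angular": [0,0,0]},{"translation": [0,0,0],"angular": [0,0,0]}]' --grip 0

```text
time_s: 10.1
position: [0.5476, 0.1855, 0.0815]
eef_rot: [-0.277, -3.123, -0.002]
contact_force: [-1.4, 2.1, 6.4]
gripper_width: 0.0386
```

```bash
python3 - <<'E'
from h import *
s,p,R=pose(); print(p,s["contact_force"],s["moment"],s["gripper_width"],s["joint_pos"])
E
```

```text
[0.54756579 0.18550701 0.081515  ] [-1.41245911  2.10775826  6.39755734] [ 0.4501047   0.16241017 -0.01520947] 0.0385673176844486 [ 0.12091176  0.58599014  1.43730811  0.00268952  1.12448137 -1.27437564]
```

The width stopped at 39 mm, not 14 mm, so the tips closed on the hub below the bar. I'll open, raise 11 mm and grip again.

move_arm --increments '[{"translation": [0,0,0],"angular": [0,0,0]},{"translation": [0,0,0],"angular": [0,0,0]},{"translation": [0,0,-5],"angular": [0,0,0]},{"translation": [-1,0,-11],"angular": [0,0,0]},{"translation": [-1,0,-11],"angular": [0,0,0]}]' --grip 0.6

```text
time_s: 10.6
position: [0.5492, 0.1853, 0.0935]
eef_rot: [-0.277, -3.125, -0.002]
contact_force: [0.0, 1.5, 0.6]
gripper_width: 0.0528
```

move_arm --increments '[{"translation": [0,0,0],"angular": [0,0,0]},{"translation": [0,0,0],"angular": [0,0,0]},{"translation": [0,0,0],"angular": [0,0,0]},{"translation": [0,0,0],"angular": [0,0,0]},{"translation": [0,0,0],"angular": [0,0,0]},{"translation": [0,0,0],"angular": [0,0,0]}]' --grip 0

```text
time_s: 11.2
position: [0.5492, 0.1853, 0.0934]
eef_rot: [-0.277, -3.124, -0.002]
contact_force: [-0.6, 0.1, -0.9]
gripper_width: 0.0137
```

```bash
python3 - <<'E'
from h import *
s,p,R=pose(); print(p,s["contact_force"],s["moment"],s["gripper_width"],s["joint_pos"])
E
```

```text
[0.54917911 0.18526566 0.09343728] [-0.62921584  0.12160648 -0.87526614] [ 0.02288942 -0.0328447  -0.0778112 ] 0.013651491791964876 [ 0.12019935  0.57266179  1.421421    0.00252458  1.15206443 -1.27488312]
```

Gripped at 13.7 mm. Next I'll turn it counter-clockwise (negative about the tool's z) at a moderate rate.

move_arm --increments '[{"translation": [0,0,0],"angular": [0,0,-0.03]},{"translation": [0,0,0],"angular": [0,0,-0.08]},{"translation": [0,0,0],"angular": [0,0,-0.13]},{"translation": [0,0,0],"angular": [0,0,-0.18]},{"translation": [0,0,0],"angular": [0,0,-0.23]},{"translation": [0,0,0],"angular": [0,0,-0.28]},{"translation": [0,0,0],"angular": [0,0,-0.33]},{"translation": [0,0,0],"angular": [0,0,-0.38]},{"translation": [0,0,0],"angular": [0,0,-0.43]},{"translation": [0,0,0],"angular": [0,0,-0.46]}]'

```text
time_s: 12.2
position: [0.5492, 0.1848, 0.0935]
eef_rot: [0.448, -3.105, -0.002]
contact_force: [0.3, -2.9, -0.1]
gripper_width: 0.0137
```

move_arm --increments '[{"translation": [0,0,0],"angular": [0,0,-0.05]},{"translation": [0,0,0],"angular": [0,0,-0.1]},{"translation": [0,0,0],"angular": [0,0,-0.15]},{"translation": [0,0,0],"angular": [0,0,-0.2]},{"translation": [0,0,0],"angular": [0,0,-0.25]},{"translation": [0,0,0],"angular": [0,0,-0.3]},{"translation": [0,0,0],"angular": [0,0,-0.35]},{"translation": [0,0,0],"angular": [0,0,-0.39]},{"translation": [0,0,0],"angular": [0,0,-0.41]}]'

```text
time_s: 13.1
position: [0.5494, 0.1844, 0.0934]
eef_rot: [1.073, -2.948, -0.003]
contact_force: [1.4, -2.4, -0.1]
gripper_width: 0.0138
```

```bash
python3 - <<'E'
from h import *
s,p,R=pose(); print(p,s["contact_force"],s["moment"],s["gripper_width"],s["joint_pos"]); x=-R.as_matrix()[:,0]; print(np.degrees(np.arctan2(x[1],x[0])))
E
```

```text
[0.54938258 0.18438663 0.09343119] [ 1.39582346 -2.35953277 -0.11991889] [-0.52950543 -0.10351765 -0.13101373] 0.013776928093921231 [ 1.19356881e-01  5.72664124e-01  1.42143592e+00  6.90642415e-04
  1.15204316e+00 -2.15016589e+00]
40.018203282307894
```

move_arm --increments '[{"translation": [0,0,0],"angular": [0,0,-0.03]},{"translation": [0,0,0],"angular": [0,0,-0.06]},{"translation": [0,0,0],"angular": [0,0,-0.08]},{"translation": [0,0,0],"angular": [0,0,-0.08]}]'

```text
time_s: 13.5
position: [0.5495, 0.1843, 0.0935]
eef_rot: [1.192, -2.902, -0.002]
contact_force: [1.2, -1.0, 0.1]
gripper_width: 0.0135
```

```bash
cat > st.py <<'E'
from h import *
s,p,R=pose(); x=-R.as_matrix()[:,0]
print(p.round(4),s["contact_force"].round(2),s["moment"].round(3),round(s["gripper_width"],4),s["joint_pos"].round(3),"yaw",np.degrees(np.arctan2(x[1],x[0])).round(2))
E
python3 st.py
```

```text
[0.5495 0.1843 0.0935] [ 1.17 -1.04  0.09] [-0.275 -0.064  0.063] 0.0135 [ 0.119  0.573  1.421  0.     1.152 -2.231] yaw 44.64
```

move_arm --increments '[{"translation": [0,0,0],"angular": [0,0,-0.03]},{"translation": [0,0,0],"angular": [0,0,-0.06]},{"translation": [0,0,0],"angular": [0,0,-0.06]}]'

```text
time_s: 13.8
position: [0.5493, 0.1842, 0.0935]
eef_rot: [1.276, -2.866, -0.003]
contact_force: [-0.1, -2.0, 0.5]
gripper_width: 0.0142
```

```bash
python3 st.py
```

```text
[0.5493 0.1842 0.0935] [-0.13 -2.05  0.46] [-0.194  0.087 -0.684] 0.0142 [ 1.190e-01  5.730e-01  1.422e+00  1.000e-03  1.152e+00 -2.290e+00] yaw 48.0
```

The moment rose to 0.68 N·m and the jaws were pried slightly, so the stop is met. I'll release, lift and look.

move_arm --increments '[{"translation": [0,0,0],"angular": [0,0,0]},{"translation": [0,0,0],"angular": [0,0,0]},{"translation": [0,0,0],"angular": [0,0,0]},{"translation": [0,0,-35],"angular": [0,0,0]},{"translation": [0,0,-80],"angular": [0,0,0.1]},{"translation": [0,0,-110],"angular": [0,0,0.25]},{"translation": [0,0,-120],"angular": [0,0,0.4]},{"translation": [0,0,-120],"angular": [0,0,0.55]},{"translation": [0,0,-120],"angular": [0,0,0.7]},{"translation": [0,0,-120],"angular": [0,0,0.85]}]' --grip 0.6

```text
time_s: 14.8
position: [0.5499, 0.1844, 0.2135]
eef_rot: [-0.029, -3.137, -0.0]
contact_force: [0.8, -0.1, -0.3]
gripper_width: 0.0529
```

```bash
python3 st.py; python3 - <<'E'
from h import *
im,k=look('w6',['wide_can','cup2','cup1','turn_grip','carousel_foot']); print(k)
ax=np.array([.5495,.185]); a=np.radians(164.6); print("expected cup2",ax+.085*np.array([np.cos(a),np.sin(a)]),"cup1",ax+.085*np.array([np.cos(a+1.047),np.sin(a+1.047)]))
E
```

```text
[0.5499 0.1844 0.2135] [ 0.76 -0.11 -0.31] [ 0.008  0.006 -0.068] 0.0529 [ 1.190e-01  4.530e-01  1.252e+00  1.000e-03  1.440e+00 -1.433e+00] yaw -1.05
wide_can [0.491, 0.1229, 0.0284] 0.86
cup2 [0.472, 0.2061, 0.0306] 0.76
cup1 [0.472, 0.2061, 0.0306] 0.76
turn_grip [0.5497, 0.1864, 0.0981] 0.77
carousel_foot [0.5501, 0.1865, 0.0006] 0.95
{'fx': 313.0503006748188, 'fy': 313.0503006748188, 'cx': 319.58507903432, 'cy': 197.96590668936136, 'origin': array([0.47368708, 0.18597303, 0.36048327]), 'rotation': array([2.07822149, 2.038451  , 0.31046361])}
expected cup2 [0.46755189 0.20757227] cup1 [0.488966   0.12532895]
```

View pics/w6.png

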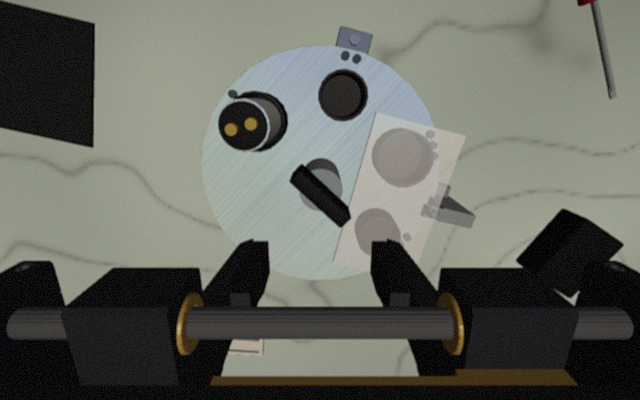

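The two-stud cup is at the mark, centred at (343,95) with its studs at (350,57) in line with the pin at (354,40). The wide can still sits in cup 1. I'll fit cup 2 and go to the slim can.

```bash
python3 - <<'E'
from cup import *
k={'fx':313.05,'fy':313.05,'cx':319.585,'cy':197.966,'origin':np.array([0.47368708,0.18597303,0.36048327]),'rotation':np.array([2.07822149,2.038451,0.31046361])}
blob("pics/w6.png",(343,95),k,.06,60,32)
b=ray(None,[[296,170],[347,224]],.115,k); d=b[1]-b[0]; print("bar yaw",np.degrees(np.arctan2(d[1],d[0])),b.mean(0))
print("pin",ray(None,[[354,40]],.012,k))
go([.46,-.335,.27],down(np.radians(100)))
E
```

```text
blob [ 319   70   48   51 1901] fit [0.4694 0.2074] r 0.0215 enc [0.4695 0.2075] 0.0221
bar yaw 41.02567864627338 [0.54980083 0.18688352 0.115     ]
pin [[0.4159724 0.2221031 0.012    ]]
t 15.1 translation [85.4, -520.1, -56.2] angular [0.001, -0.005, -0.184] j [0.12, 0.45, 1.25, 0.0, 1.44, -1.44]
```

move_arm --increments '[{"translation": [85,-520,-56],"angular": [0,0,-0.18]},{"translation": [85,-520,-56],"angular": [0,0,-0.18]},{"translation": [85,-520,-56],"angular": [0,0,-0.18]},{"translation": [85,-520,-56],"angular": [0,0,-0.18]},{"translation": [85,-520,-56],"angular": [0,0,-0.18]},{"translation": [85,-520,-56],"angular": [0,0,-0.18]},{"translation": [85,-520,-56],"angular": [0,0,-0.18]},{"translation": [85,-520,-56],"angular": [0,0,-0.18]},{"translation": [85,-520,-56],"angular": [0,0,-0.18]},{"translation": [85,-520,-56],"angular": [0,0,-0.18]}]' --grip 0.9

```text
time_s: 16.1
position: [0.4653, -0.3043, 0.2667]
eef_rot: [0.271, -3.125, -0.001]
contact_force: [1.4, 0.3, -0.6]
gripper_width: 0.0798
```

move_arm --increments '[{"translation": [5,-48,0],"angular": [0,0,0]},{"translation": [5,-48,0],"angular": [0,0,0]},{"translation": [5,-48,0],"angular": [0,0,0]}]'

```text
time_s: 16.4
position: [0.4683, -0.353, 0.2661]
eef_rot: [0.271, -3.125, -0.002]
contact_force: [0.1, 0.2, 0.0]
gripper_width: 0.0794
```

```bash
python3 st.py; python3 - <<'E'
from h import *
im,k=look('w7',['slim_can','rest','mat']); print(k)
print(models.spot_in('wrist','slim_can')[:1])
E
```

```text
[ 0.4683 -0.353   0.2661] [0.14 0.16 0.03] [ 0.077 -0.005  0.023] 0.0794 [-0.846  0.431  1.136 -0.003  1.578 -2.59 ] yaw 9.91
slim_can [0.4388, -0.3467, 0.0282] 0.74
mat [0.4432, -0.1223, 0.0027] 0.56
{'fx': 313.0503006748188, 'fy': 313.0503006748188, 'cx': 319.58507903432, 'cy': 197.96590668936136, 'origin': array([ 0.39338524, -0.36640955,  0.41299553]), 'rotation': array([1.88663484, 2.24192176, 0.34289654])}
[{'location': [0.4748, -0.3391, 0.058], 'score': 0.65}]
```

View pics/w7.png

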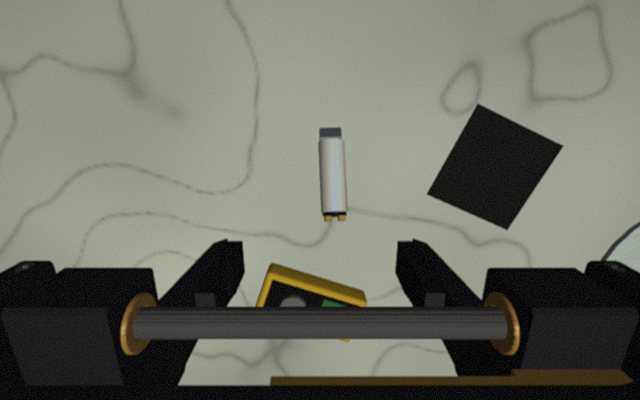

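The slim can lies from its foot at (331,138) to its terminals at (335,217), and the mat is at (495,167). Since j6 is near its limit, I'll flip the tool half a turn about z (same grasp) while computing the axis.

move_arm --increments '[{"translation": [0,0,0],"angular": [0,0,1.55]},{"translation": [0,0,0],"angular": [0,0,1.55]},{"translation": [0,0,0],"angular": [0,0,1.55]},{"translation": [0,0,0],"angular": [0,0,1.55]},{"translation": [0,0,0],"angular": [0,0,1.55]},{"translation": [0,0,0],"angular": [0,0,1.55]},{"translation": [0,0,0],"angular": [0,0,1.55]},{"translation": [0,0,0],"angular": [0,0,1.55]},{"translation": [0,0,0],"angular": [0,0,1.55]},{"translation": [0,0,0],"angular": [0,0,1.55]}]'

```text
time_s: 17.65
position: [0.4692, -0.3503, 0.2674]
eef_rot: [-1.939, -2.468, 0.005]
contact_force: [-0.5, -0.5, -0.8]
gripper_width: 0.0794
```

```bash
cat > slim.py <<'E'
from h import *
k={'fx':313.05,'fy':313.05,'cx':319.585,'cy':197.966,'origin':np.array([0.39338524,-0.36640955,0.41299553]),'rotation':np.array([1.88663484,2.24192176,0.34289654])}
im=cv2.imread("pics/w7.png"); g=cv2.cvtColor(im,cv2.COLOR_BGR2GRAY)
# ridge line mid-columns per row
for v in (150,175,200):
    row=g[v,300:365].astype(int); m=np.where(row>np.percentile(row,50)+0)[0]; print(v,row.tolist())
E
python3 slim.py; python3 - <<'E'
from h import *
k={'fx':313.05,'fy':313.05,'cx':319.585,'cy':197.966,'origin':np.array([0.39338524,-0.36640955,0.41299553]),'rotation':np.array([1.88663484,2.24192176,0.34289654])}
# search can pose: foot centre f (x,y,z=.03), yaw; compare projected foot/top pixels
from scipy.optimize import least_squares
def pts(q):
    f=np.array([q[0],q[1],.029]); c,s=np.cos(q[2]),np.sin(q[2]); a=np.array([np.cos(.436)*c,np.cos(.436)*s,np.sin(.436)]); n=np.array([-np.sin(.436)*c,-np.sin(.436)*s,np.cos(.436)])
    return np.array([f+.016*n, f+.09*a-.0*n+.016*n, f+.096*a])
o=np.array([[330.5,138],[334.5,211.5],[335,217]])
q=least_squares(lambda q:(pix(None,pts(q),k)-o).ravel(),[.436,-.346,.2]).x; print(q,np.degrees(q[2]),pix(None,pts(q),k).round(1).tolist())
E
```

```text
150 [163, 162, 160, 164, 161, 160, 164, 160, 162, 159, 161, 163, 163, 162, 161, 164, 166, 158, 121, 85, 89, 102, 116, 129, 134, 141, 153, 158, 160, 164, 171, 169, 175, 176, 169, 174, 175, 174, 171, 173, 165, 156, 153, 138, 137, 155, 162, 160, 160, 164, 164, 163, 162, 161, 159, 165, 162, 163, 164, 163, 162, 164, 160, 163, 165]
175 [161, 161, 160, 162, 157, 161, 161, 160, 162, 162, 160, 163, 162, 163, 167, 162, 163, 160, 160, 128, 92, 96, 112, 122, 129, 139, 148, 154, 159, 166, 171, 173, 181, 176, 173, 175, 175, 178, 175, 173, 172, 167, 160, 155, 140, 128, 152, 165, 165, 165, 163, 163, 162, 161, 159, 160, 160, 158, 159, 163, 164, 163, 165, 163, 163]
200 [159, 158, 158, 160, 160, 158, 160, 162, 159, 158, 156, 160, 161, 158, 161, 156, 160, 159, 164, 158, 137, 92, 94, 116, 124, 135, 139, 149, 156, 164, 159, 166, 172, 172, 175, 171, 173, 174, 173, 176, 177, 170, 161, 161, 158, 139, 126, 142, 157, 163, 159, 161, 161, 160, 160, 160, 164, 159, 162, 164, 163, 163, 163, 164, 163]
[ 0.43574596 -0.3449825   0.22868421] 13.102640236617471 [[330.3, 135.5], [334.9, 212.5], [334.8, 218.8]]
```

```bash
cat > g.py <<'E'
from h import *
psi=np.radians(13); h=np.array([np.cos(psi),np.sin(psi),0]); Z=np.array([0,0,1.])
def Rt(deg): # in-plane angle of tool z (270=down)
    t=np.radians(deg); z=np.cos(t)*h+np.sin(t)*Z; y=np.array([np.sin(psi),-np.cos(psi),0]); return Ro.from_matrix(np.c_[np.cross(y,z),y,z])
a=np.cos(np.radians(25))*h+np.sin(np.radians(25))*Z
foot=np.array([.437,-.346,.029]); G=foot+.072*a
R=Rt(245); z=R.as_matrix()[:,2]; T=G+.019*z
E
python3 -c "
from g import *
print(T); go(T-.09*z,R)"
```

```text
[ 0.49275776 -0.33312731  0.04220867]
t 17.65 translation [10.6, 65.6, 143.3] angular [0.341, -0.338, 1.556] j [-0.84, 0.43, 1.14, -0.0, 1.58, -1.08]
```

move_arm --increments '[{"translation": [10,66,80],"angular": [0.341,-0.338,1.556]},{"translation": [10,66,80],"angular": [0.341,-0.338,1.556]},{"translation": [10,66,80],"angular": [0.341,-0.338,1.556]},{"translation": [10,66,80],"angular": [0.341,-0.338,1.556]},{"translation": [10,66,80],"angular": [0.341,-0.338,1.556]},{"translation": [10,66,80],"angular": [0.341,-0.338,1.556]},{"translation": [10,66,80],"angular": [0.341,-0.338,1.556]},{"translation": [10,66,80],"angular": [0.341,-0.338,1.556]},{"translation": [10,66,80],"angular": [0.341,-0.338,1.556]},{"translation": [10,66,80],"angular": [0.341,-0.338,1.556]}]'

```text
time_s: 18.65
position: [0.531, -0.3239, 0.1875]
eef_rot: [2.983, 0.536, -0.625]
contact_force: [0.1, -0.5, -0.3]
gripper_width: 0.0794
```

```bash
python3 -c "
from g import *
im,k=look('w8',['slim_can']); print(pix('wrist',[G,foot+.09*a,foot],k).round(1).tolist(),k)
go(T-.06*z,R); go(T,R)"; python3 st.py
```

```text
slim_can [0.4364, -0.345, 0.0278] 0.79
[[319.4, 165.3], [321.5, 154.8], [312.9, 197.6]] {'fx': 313.0503006748188, 'fy': 313.0503006748188, 'cx': 319.58507903432, 'cy': 197.96590668936136, 'origin': array([ 0.65499207, -0.28152398,  0.29103163]), 'rotation': array([ 2.06516284, -1.43072701, -0.56401641])}
t 18.75 translation [22.9, 0.6, 88.3] angular [0.028, -0.027, 0.127] j [-0.61, 0.69, 0.96, -0.32, 1.75, 0.58]
t 18.75 translation [21.4, -1.2, 148.2] angular [0.028, -0.027, 0.127] j [-0.61, 0.69, 0.96, -0.32, 1.75, 0.58]
[ 0.5312 -0.3243  0.1867] [0.13 0.49 0.26] [ 0.035 -0.014 -0.038] 0.0792 [-0.612  0.687  0.96  -0.323  1.747  0.583] yaw -159.03
```

View pics/w8.png

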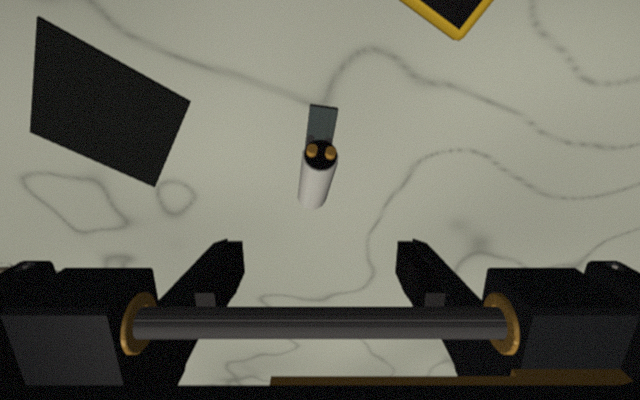

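The terminal top is at (321,155), matching the prediction of (321.5,154.8), and the foot end also agrees. I'll go in and grip.

move_arm --increments '[{"translation": [23,0.6,30],"angular": [0.028,-0.027,0.127]},{"translation": [23,0.6,70],"angular": [0.028,-0.027,0.127]},{"translation": [23,0,95],"angular": [0.028,-0.027,0.127]},{"translation": [22,-1,125],"angular": [0.028,-0.027,0.127]},{"translation": [21.4,-1.2,146],"angular": [0.028,-0.027,0.127]},{"translation": [21.4,-1.2,148],"angular": [0.028,-0.027,0.127]},{"translation": [21.4,-1.2,148],"angular": [0.028,-0.027,0.127]}]'

```text
time_s: 19.45
position: [0.4932, -0.333, 0.0431]
eef_rot: [3.0, 0.346, -0.664]
contact_force: [0.4, -0.3, 0.4]
gripper_width: 0.079
```

```bash
python3 -c "
from g import *
go(T,R)"; python3 st.py
```

```text
t 19.45 translation [-0.1, 0.1, 1.0] angular [0.001, -0.001, 0.003] j [-0.65, 0.79, 1.2, -0.33, 1.44, 0.78]
[ 0.4932 -0.333   0.0431] [ 0.38 -0.29  0.38] [ 0.04  -0.022  0.01 ] 0.079 [-0.654  0.793  1.198 -0.335  1.445  0.779] yaw -166.83
```

move_arm --increments '[{"translation": [0,0,0],"angular": [0,0,0]},{"translation": [0,0,0],"angular": [0,0,0]},{"translation": [0,0,0],"angular": [0,0,0]},{"translation": [0,0,0],"angular": [0,0,0]},{"translation": [0,0,0],"angular": [0,0,0]},{"translation": [0,0,0],"angular": [0,0,0]},{"translation": [0,0,0],"angular": [0,0,0]}]' --grip 0

```text
time_s: 20.15
position: [0.4932, -0.3328, 0.0431]
eef_rot: [3.001, 0.346, -0.664]
contact_force: [-0.1, 1.5, 1.0]
gripper_width: 0.0312
```

```bash
python3 st.py; python3 -c "
from g import *
s,p,R0=pose(); go(p+[0,0,.12]); 
R2=Rt(310); z2=R2.as_matrix()[:,2]; F=np.array([.44,-.122,.05]); go(F+.072*Z+.019*z2,R2)"
```

```text
[ 0.4932 -0.3328  0.0431] [-0.14  1.49  1.  ] [ 0.178  0.058 -0.056] 0.0312 [-0.654  0.793  1.198 -0.335  1.445  0.779] yaw -166.83
t 20.15 translation [-50.6, -0.1, -108.8] angular [0.0, 0.0, 0.0] j [-0.65, 0.79, 1.2, -0.33, 1.45, 0.78]
t 20.15 translation [-19.4, -217.4, -61.7] angular [-0.001, 1.134, 0.003] j [-0.65, 0.79, 1.2, -0.33, 1.45, 0.78]
```

move_arm --increments '[{"translation": [-4,0,-9],"angular": [0,0,0]},{"translation": [-13,0,-27],"angular": [0,0,0]},{"translation": [-25,0,-54],"angular": [0,0,0]},{"translation": [-38,0,-82],"angular": [0,0,0]},{"translation": [-51,0,-109],"angular": [0,0,0]},{"translation": [-60,0,-125],"angular": [0,0.1,0]},{"translation": [-60,-15,-125],"angular": [0,0.22,0]},{"translation": [-60,-35,-125],"angular": [0,0.34,0]},{"translation": [-60,-60,-125],"angular": [0,0.46,0]},{"translation": [-60,-85,-125],"angular": [0,0.58,0]}]'

```text
time_s: 21.15
position: [0.472, -0.2498, 0.1828]
eef_rot: [-3.096, -0.356, -0.232]
contact_force: [0.1, -0.1, -1.1]
gripper_width: 0.0311
```

```bash
python3 st.py; python3 -c "
from g import *
R2=Rt(310); z2=R2.as_matrix()[:,2]; F=np.array([.44,-.122,.05]); go(F+.072*Z+.019*z2,R2)"
```

```text
[ 0.472  -0.2498  0.1828] [ 0.06 -0.13 -1.1 ] [-0.043  0.203  0.028] 0.0311 [-0.769  0.358  1.515  0.135  1.189  0.527] yaw -166.87
t 21.15 translation [-1.3, -131.8, 75.9] angular [0.0, 0.548, 0.002] j [-0.77, 0.36, 1.52, 0.13, 1.19, 0.53]
```

move_arm --increments '[{"translation": [0,-25,10],"angular": [0,0.12,0]},{"translation": [0,-55,20],"angular": [0,0.24,0]},{"translation": [0,-85,35],"angular": [0,0.36,0]},{"translation": [0,-115,50],"angular": [0,0.48,0]},{"translation": [-1,-132,62],"angular": [0,0.548,0]},{"translation": [-1,-132,70],"angular": [0,0.548,0]},{"translation": [-1,-132,70],"angular": [0,0.548,0]}]'

```text
time_s: 21.85
position: [0.4505, -0.1183, 0.1127]
eef_rot: [-2.862, -0.329, -1.039]
contact_force: [-0.2, 0.1, -1.0]
gripper_width: 0.0312
```

```bash
python3 st.py; python3 -c "
from g import *
R2=Rt(310); z2=R2.as_matrix()[:,2]; F=np.array([.44,-.122,.01]); go(F+.072*Z+.019*z2,R2)
sc=read_camera('scene'); sc1=sc[150:260,170:310,::-1]; im=read_camera('wrist'); 
for x in models.pinpoint('scene','slim_can')[:2]: print(x)
print(pix('scene',[[.44,-.122,.05],[.44,-.122,.14]]).tolist())
cv2.imwrite('pics/c9.png',np.vstack([cv2.resize(sc1,(560,440),interpolation=cv2.INTER_CUBIC)[:330],cv2.resize(im[100:300,160:480,::-1],(560,350))[:260]]))"
```

```text
[ 0.4505 -0.1183  0.1127] [-0.24  0.11 -1.  ] [-0.131  0.507 -0.078] 0.0312 [-0.846  0.317  2.135  1.149  0.668 -0.437] yaw -166.9
t 21.85 translation [-28.2, 1.2, 35.4] angular [-0.002, 0.001, 0.001] j [-0.85, 0.32, 2.13, 1.15, 0.67, -0.44]
{'location': [0.4362, -0.1239, 0.0556], 'score': 0.71}
[[233.58191261042222, 195.34148821688234], [229.05112695509962, 176.19538168832602]]
```

View pics/c9.png

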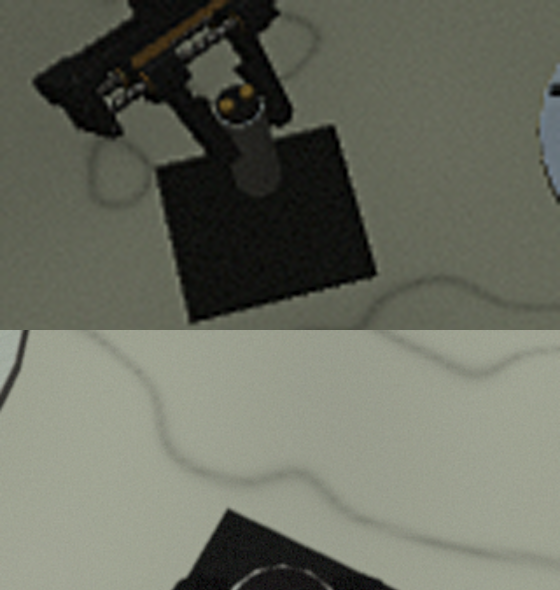

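The can hangs upright over the middle of the mat, and its pixel axis agrees with the vertical prediction. Lowering.

move_arm --increments '[{"translation": [-8,0,10],"angular": [0,0,0]},{"translation": [-16,0,20],"angular": [0,0,0]},{"translation": [-22,1,28],"angular": [0,0,0]},{"translation": [-26,1,32.5],"angular": [0,0,0]},{"translation": [-28,1,35],"angular": [0,0,0]},{"translation": [-28,1,35],"angular": [0,0,0]}]'

```text
time_s: 22.6
position: [0.4536, -0.1212, 0.0697]
eef_rot: [-2.864, -0.332, -1.044]
contact_force: [-1.0, 0.2, -1.4]
gripper_width: 0.0311
```

```bash
python3 st.py; python3 -c "
from g import *
s,p,R0=pose(); go(p-[0,0,.006])"
```

```text
[ 0.4536 -0.1212  0.0697] [-0.97  0.23 -1.36] [-0.072  0.569  0.009] 0.0311 [-0.844  0.439  2.178  1.368  0.614 -0.709] yaw -166.66
t 22.6 translation [-3.9, -0.0, 4.6] angular [0.0, 0.0, 0.0] j [-0.84, 0.44, 2.18, 1.37, 0.61, -0.71]
```

move_arm --increments '[{"translation": [-1.3,0,1.5],"angular": [0,0,0]},{"translation": [-2.6,0,3.1],"angular": [0,0,0]},{"translation": [-3.9,0,4.6],"angular": [0,0,0]},{"translation": [-3.9,0,4.6],"angular": [0,0,0]}]'

```text
time_s: 23.0
position: [0.4536, -0.1212, 0.0635]
eef_rot: [-2.864, -0.332, -1.044]
contact_force: [-1.1, -0.3, -1.5]
gripper_width: 0.0313
```

```bash
python3 st.py
```

```text
[ 0.4536 -0.1212  0.0635] [-1.12 -0.31 -1.48] [-0.129  0.573  0.031] 0.0313 [-0.845  0.457  2.185  1.402  0.61  -0.751] yaw -166.66
```

move_arm --increments '[{"translation": [-0.65,0,0.75],"angular": [0,0,0]},{"translation": [-1.3,0,1.5],"angular": [0,0,0]},{"translation": [-1.3,0,1.5],"angular": [0,0,0]}]'

```text
time_s: 23.3
position: [0.454, -0.1212, 0.0621]
eef_rot: [-2.863, -0.333, -1.047]
contact_force: [-2.4, 0.8, 6.1]
gripper_width: 0.0311
```

```bash
python3 st.py
```

```text
[ 0.454  -0.1212  0.0621] [-2.36  0.77  6.07] [0.141 0.015 0.119] 0.0311 [-0.845  0.462  2.186  1.414  0.61  -0.765] yaw -166.64
```

Contact at about 7 N. Opening, then a look before retreating.

move_arm --increments '[{"translation": [0,0,0],"angular": [0,0,0]},{"translation": [0,0,0],"angular": [0,0,0]},{"translation": [0,0,0],"angular": [0,0,0]},{"translation": [0,0,0],"angular": [0,0,0]},{"translation": [0,0,0],"angular": [0,0,0]},{"translation": [0,0,-5],"angular": [0,0,0]},{"translation": [0,0,-25],"angular": [0,0,0]},{"translation": [0,0,-60],"angular": [0,0,0]},{"translation": [0,0,-95],"angular": [0,0,0]},{"translation": [0,0,-110],"angular": [0,0,0]}]' --grip 0.75

```text
time_s: 24.3
position: [0.3835, -0.1373, 0.1476]
eef_rot: [-2.865, -0.333, -1.047]
contact_force: [0.3, -0.3, -0.0]
gripper_width: 0.0663
```

```bash
python3 st.py; python3 -c "
from h import *
for c in ('wrist','scene','top'):
    im=read_camera(c); cv2.imwrite(f'pics/{c}10.png',im[:,:,::-1]); print(c,calibration(c) if c=='wrist' else '')
    for x in models.pinpoint(c,'slim_can')[:2]: print(x)
go([.42,-.12,.2],down(np.radians(-77)))
a=cv2.imread('pics/wrist10.png'); b=cv2.resize(cv2.imread('pics/scene10.png')[150:250,170:330],(640,400),interpolation=cv2.INTER_CUBIC)
cv2.imwrite('pics/c10.png',cv2.resize(np.vstack([a,b]),(480,600)))"
```

```text
[ 0.3835 -0.1373  0.1476] [ 0.26 -0.3  -0.01] [-0.086  0.372 -0.047] 0.0663 [-1.077  0.16   2.2    0.98   0.844 -0.44 ] yaw -166.61
wrist {'fx': 313.0503006748188, 'fy': 313.0503006748188, 'cx': 319.58507903432, 'cy': 197.96590668936136, 'origin': array([ 0.35108351, -0.14415412,  0.31090584]), 'rotation': array([-2.2047315 ,  1.74959287, -0.35679667])}
{'location': [0.4446, -0.1223, 0.0032], 'score': 0.73}
scene 
{'location': [0.4415, -0.1275, 0.002], 'score': 0.49}
{'location': [0.4703, 0.207, 0.0328], 'score': 0.26}
top 
{'location': [0.441, -0.1226, 0.0037], 'score': 0.48}
t 24.6 translation [64.1, -8.1, -17.3] angular [0.001, -0.7, 0.004] j [-1.07, 0.17, 2.2, 0.99, 0.84, -0.44]
```

View pics/c10.png

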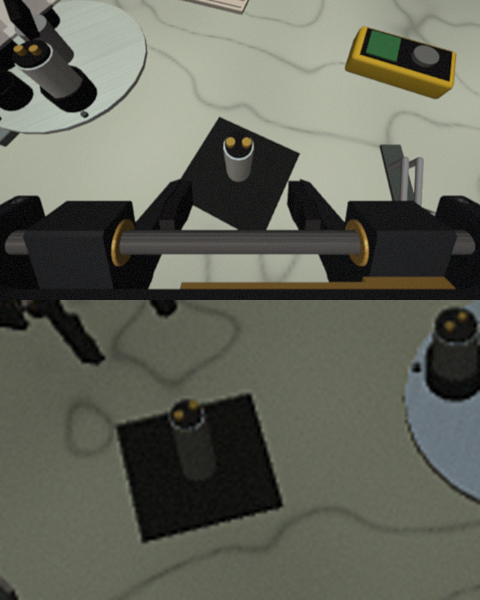

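The slim can stands upright and free on the mat, with its top at about (317,191) in the wrist view. The wide can is still seated. Re-gripping from straight above.

```bash
python3 -c "
from h import *
k={'fx':313.05,'fy':313.05,'cx':319.585,'cy':197.966,'origin':np.array([0.35108351,-0.14415412,0.31090584]),'rotation':np.array([-2.2047315,1.74959287,-0.35679667])}
g=cv2.imread('pics/wrist10.png'); print(ray(None,[[317.5,191]],.093,k))
go([.44,-.122,.18],down(np.radians(-77))); s,p,R=pose(); go(p+[-.02,0,.06])"
```

```text
[[ 0.44503602 -0.12208868  0.093     ]]
t 24.6 translation [65.7, -1.7, 10.3] angular [0.001, -0.7, 0.004] j [-1.07, 0.17, 2.2, 0.99, 0.84, -0.44]
t 24.6 translation [23.8, -4.4, -58.4] angular [0.0, 0.0, 0.0] j [-1.07, 0.17, 2.2, 0.99, 0.84, -0.44]
```

move_arm --increments '[{"translation": [24,-4,-40],"angular": [0,-0.1,0]},{"translation": [30,-4,-45],"angular": [0,-0.25,0]},{"translation": [40,-4,-40],"angular": [0,-0.4,0]},{"translation": [50,-3,-25],"angular": [0,-0.55,0]},{"translation": [58,-2,-10],"angular": [0,-0.7,0]},{"translation": [67,-2,10],"angular": [0,-0.7,0.004]},{"translation": [67,-2,10],"angular": [0,-0.7,0.004]}]'

```text
time_s: 25.3
position: [0.4439, -0.1194, 0.1785]
eef_rot: [-3.12, -0.365, 0.008]
contact_force: [-0.1, -0.2, -0.0]
gripper_width: 0.0658
```

```bash
python3 st.py; python3 -c "
from h import *
im,k=look('w11',['slim_can'])
g=cv2.cvtColor(im,cv2.COLOR_RGB2HSV); m=((g[...,0]>10)&(g[...,0]<28)&(g[...,1]>100)&(g[...,2]>90)).astype(np.uint8); m[265:]=0
n,l,s,c=cv2.connectedComponentsWithStats(m)
for i in range(1,n):
    if s[i,4]>25: print(s[i],c[i].round(1),ray(None,c[i],.098,k).round(4))
print(pix(None,[[.442,-.122,.098],[.445,-.122,.098]],k))
go([.442,-.122,.053],down(np.radians(-77)))"
```

```text
[ 0.4439 -0.1194  0.1785] [-0.05 -0.17 -0.03] [-0.014  0.153  0.003] 0.0658 [-0.52   0.286  1.634 -0.003  1.226  0.819] yaw -166.66
slim_can [0.4418, -0.1232, 0.0025] 0.73
[574   0  66  36 921] [613.8  13.3] [[ 0.6147 -0.2717  0.098 ]]
[307 203  12  12 120] [312.7 208.1] [[ 0.4417 -0.1142  0.098 ]]
[328 203  12  12 120] [333.4 208.4] [[ 0.4452 -0.1298  0.098 ]]
[[322.61349809 210.01748044]
 [323.52325869 206.44121875]]
t 25.4 translation [0.4, 2.3, 126.4] angular [-0.002, 0.001, 0.004] j [-0.53, 0.28, 1.64, 0.0, 1.22, 0.81]
```

move_arm --increments '[{"translation": [1.5,2.3,40],"angular": [0,0,0.004]},{"translation": [1.5,2.3,85],"angular": [0,0,0.004]},{"translation": [1.5,2.3,115],"angular": [0,0,0.004]},{"translation": [1.5,2.3,126],"angular": [0,0,0.004]},{"translation": [1.5,2.3,126],"angular": [0,0,0.004]}]'

```text
time_s: 25.9
position: [0.4413, -0.1217, 0.0523]
eef_rot: [-3.117, -0.352, 0.005]
contact_force: [-0.3, -0.2, 0.0]
gripper_width: 0.0663
```

move_arm --increments '[{"translation": [0,0,0],"angular": [0,0,0]},{"translation": [0,0,0],"angular": [0,0,0]},{"translation": [0,0,0],"angular": [0,0,0]},{"translation": [0,0,0],"angular": [0,0,0]},{"translation": [0,0,0],"angular": [0,0,0]},{"translation": [0,0,0],"angular": [0,0,0]},{"translation": [0,0,0],"angular": [0,0,0]}]' --grip 0

```text
time_s: 26.6
position: [0.4416, -0.1218, 0.0527]
eef_rot: [-3.117, -0.353, 0.004]
contact_force: [-0.9, 0.3, 5.9]
gripper_width: 0.0314
```

```bash
python3 st.py; python3 -c "
from h import *
go([.53,.19,.225],down(np.radians(-77)))"
```

```text
[ 0.4416 -0.1218  0.0527] [-0.87  0.34  5.9 ] [0.032 0.175 0.049] 0.0314 [-0.53   0.471  1.806  0.003  0.869  0.814] yaw -167.09
t 26.6 translation [155.5, -285.0, -171.3] angular [-0.005, 0.002, -0.002] j [-0.53, 0.47, 1.81, 0.0, 0.87, 0.81]
```

move_arm --increments '[{"translation": [0,0,-12],"angular": [0,0,0]},{"translation": [0,0,-50],"angular": [0,0,0]},{"translation": [5,-15,-95],"angular": [0,0,0]},{"translation": [12,-50,-135],"angular": [0,0,0]},{"translation": [22,-95,-150],"angular": [0,0,0]},{"translation": [32,-140,-150],"angular": [0,0,0]},{"translation": [40,-185,-150],"angular": [0,0,0]},{"translation": [45,-230,-150],"angular": [0,0,0]},{"translation": [48,-270,-150],"angular": [0,0,0]},{"translation": [50,-300,-150],"angular": [0,0,0]}]'

```text
time_s: 27.6
position: [0.4227, 0.1833, 0.2036]
eef_rot: [-3.117, -0.355, 0.005]
contact_force: [0.1, -0.8, -2.5]
gripper_width: 0.0314
```

move_arm --increments '[{"translation": [0,-5,0],"angular": [0,0,0]},{"translation": [0,-5,0],"angular": [0,0,0]}]'

```text
time_s: 27.8
position: [0.421, 0.1887, 0.2033]
eef_rot: [-3.117, -0.358, 0.007]
contact_force: [-0.4, -0.4, -0.8]
gripper_width: 0.0313
```

```bash
python3 st.py; python3 -c "
from h import *
im,k=look('w12',['cup2','slim_can','wide_can','carousel_foot']); print(k); print(pix(None,[[.4685,.2075,.06]],k))
go([.4685,.2075,.16],down(np.radians(-77)))"
```

```text
[0.421  0.1887 0.2033] [-0.4  -0.35 -0.83] [ 0.001  0.144 -0.029] 0.0313 [0.161 0.26  1.59  0.005 1.296 1.502] yaw -166.89
cup2 [0.469, 0.2086, 0.0296] 0.74
slim_can [0.4254, 0.189, 0.1512] 0.9
wide_can [0.4909, 0.124, 0.0313] 0.98
wide_can [0.5507, 0.1838, 0.0981] 0.46
carousel_foot [0.5534, 0.1858, 0.0004] 0.56
carousel_foot [0.4698, 0.2055, 0.0295] 0.31
{'fx': 313.0503006748188, 'fy': 313.0503006748188, 'cx': 319.58507903432, 'cy': 197.96590668936136, 'origin': array([0.49922297, 0.20606953, 0.3495062 ]), 'rotation': array([ 2.262308  , -1.79577507, -0.28749989])}
[[312.26128501 131.7892618 ]]
t 28.05 translation [50.1, -9.2, 43.5] angular [-0.005, 0.003, -0.002] j [0.16, 0.26, 1.59, 0.0, 1.3, 1.5]
```

View pics/w12.png

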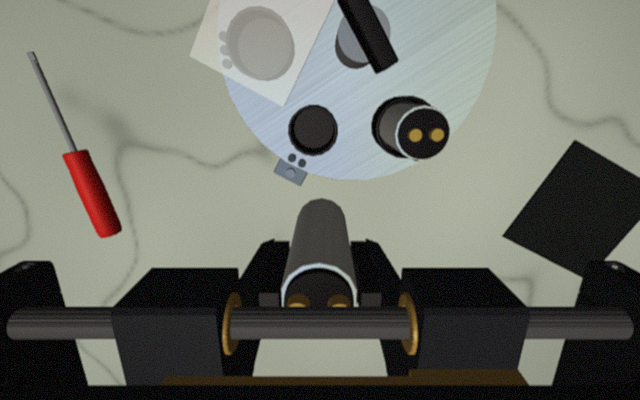

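Cup 2's rim is at (313,130), with its studs at (298,159) and the pin at (291,172). The slim can is held straight, with its foot edge at (322,199). I'll fit the cup and the can's in-hand offset.

```bash
python3 - <<'E'
from cup import *
k={'fx':313.05,'fy':313.05,'cx':319.585,'cy':197.966,'origin':np.array([0.49922297,0.20606953,0.3495062]),'rotation':np.array([2.262308,-1.79577507,-0.28749989])}
c=blob("pics/w12.png",(313,130),k,.06,60,30)
g=cv2.cvtColor(cv2.imread("pics/w12.png"),cv2.COLOR_BGR2GRAY)
print("col322",g[185:215,322].tolist()); 
for v in (215,): print(v,g[v,290:360].tolist())
t=np.linspace(0,2*np.pi,60)
for dx in (0,.002,.004):
    P=np.c_[.421+dx+.016*np.cos(t),.1887+.016*np.sin(t),np.full(60,.2033-.0497)]; q=pix(None,P,k); print(dx,"min row",q[:,1].min(),q[q[:,1].argmin(),0])
E
```

```text
blob [ 289  106   48   49 1853] fit [0.4698 0.2074] r 0.0215 enc [0.47   0.2073] 0.0221
col322 [169, 171, 173, 170, 169, 165, 170, 171, 167, 172, 169, 170, 155, 109, 69, 61, 57, 62, 63, 66, 66, 61, 63, 63, 65, 63, 64, 60, 70, 69]
215 [167, 168, 167, 172, 168, 169, 170, 155, 113, 77, 66, 68, 68, 67, 64, 66, 65, 56, 64, 61, 63, 65, 66, 67, 64, 62, 69, 67, 69, 62, 62, 64, 61, 60, 61, 61, 59, 58, 58, 61, 67, 61, 63, 63, 61, 63, 62, 62, 63, 66, 55, 62, 57, 63, 114, 163, 167, 169, 169, 169, 170, 173, 166, 169, 171, 162, 169, 165, 166, 168]
0 min row 199.8835857476524 320.5152276727051
0.002 min row 197.06463693805273 321.20650807044814
0.004 min row 194.22925838933563 321.90181747239063
```

move_arm --increments '[{"translation": [20,-3,5],"angular": [0,0,0]},{"translation": [40,-7,15],"angular": [-0.005,0.003,0]},{"translation": [50,-9,35],"angular": [-0.005,0.003,0]},{"translation": [50,-9.1,48],"angular": [-0.005,0.003,0]},{"translation": [50,-9.1,48],"angular": [-0.005,0.003,0]},{"translation": [50,-9.1,48],"angular": [-0.005,0.003,0]}]'

```text
time_s: 28.65
position: [0.4687, 0.2068, 0.1559]
eef_rot: [3.122, 0.351, 0.0]
contact_force: [0.7, -0.4, -1.6]
gripper_width: 0.031
```

```bash
python3 st.py; python3 -c "
from h import *
go([.4683,.2074,.0817],down(np.radians(-77)))"
```

```text
[0.4687 0.2068 0.1559] [ 0.69 -0.41 -1.62] [ 0.05   0.172 -0.036] 0.031 [ 0.184  0.395  1.536 -0.     1.211  1.531] yaw -167.16
t 28.65 translation [-0.2, -0.6, 74.2] angular [0.0, -0.0, -0.003] j [0.18, 0.39, 1.54, -0.0, 1.21, 1.53]
```

move_arm --increments '[{"translation": [-0.2,-0.5,25],"angular": [0,0,0]},{"translation": [-0.2,-0.5,38],"angular": [0,0,0]},{"translation": [-0.2,-0.5,48],"angular": [0,0,0]},{"translation": [-0.2,-0.5,57],"angular": [0,0,0]},{"translation": [-0.2,-0.5,64],"angular": [0,0,0]},{"translation": [-0.2,-0.5,69],"angular": [0,0,0]},{"translation": [-0.2,-0.5,69],"angular": [0,0,0]}]'

```text
time_s: 29.35
position: [0.4682, 0.2073, 0.0865]
eef_rot: [3.122, 0.351, -0.001]
contact_force: [-0.3, -0.2, -1.4]
gripper_width: 0.0313
```

```bash
python3 st.py
```

```text
[0.4682 0.2073 0.0865] [-0.25 -0.19 -1.42] [-0.019  0.158 -0.022] 0.0313 [ 0.185  0.485  1.625 -0.     1.032  1.532] yaw -167.16
```

move_arm --increments '[{"translation": [0,0,2],"angular": [0,0,0]},{"translation": [0,0,4],"angular": [0,0,0]},{"translation": [0,0,5],"angular": [0,0,0]},{"translation": [0,0,5],"angular": [0,0,0]}]'

```text
time_s: 29.75
position: [0.4684, 0.2073, 0.0818]
eef_rot: [3.122, 0.351, 0.0]
contact_force: [-0.1, -0.7, 0.5]
gripper_width: 0.0311
```

```bash
python3 st.py
```

```text
[0.4684 0.2073 0.0818] [-0.07 -0.68  0.48] [-0.012  0.194  0.035] 0.0311 [ 0.185  0.492  1.63  -0.     1.019  1.532] yaw -167.15
```

It's touching down. I'll lower 0.7 mm, release, then withdraw straight up.

move_arm --increments '[{"translation": [0,0,0.7],"angular": [0,0,0]},{"translation": [0,0,0.7],"angular": [0,0,0]}]'

```text
time_s: 29.95
position: [0.4687, 0.2074, 0.0817]
eef_rot: [3.122, 0.351, 0.002]
contact_force: [-0.4, -0.6, 5.2]
gripper_width: 0.0311
```

move_arm --increments '[{"translation": [0,0,0],"angular": [0,0,0]},{"translation": [0,0,0],"angular": [0,0,0]},{"translation": [0,0,0],"angular": [0,0,0]},{"translation": [0,0,0],"angular": [0,0,0]}]' --grip 0.58

```text
time_s: 30.35
position: [0.4687, 0.2074, 0.0816]
eef_rot: [-3.122, -0.351, -0.002]
contact_force: [-0.3, -0.1, 0.5]
gripper_width: 0.051
```

move_arm --increments '[{"translation": [0,0,-12],"angular": [0,0,0]},{"translation": [0,0,-45],"angular": [0,0,0]},{"translation": [0,0,-90],"angular": [0,0,0]},{"translation": [-30,0,-125],"angular": [0,0,0]},{"translation": [-50,0,-135],"angular": [0,0,0]},{"translation": [-50,0,-135],"angular": [0,0,0]}]'

```text
time_s: 30.95
position: [0.4186, 0.1962, 0.2183]
eef_rot: [-3.122, -0.352, -0.006]
contact_force: [-0.0, -0.2, -0.7]
gripper_width: 0.0512
```

```bash
python3 st.py; python3 -c "
from h import *
im,k=look('w13',['slim_can','wide_can','cup2','carousel_foot']); print(k)
read_camera('top')
for n in ('multimeter','breadboard','screwdriver','power_brick','slim_can','wide_can'): print(n,[np.round(x['location'],3).tolist() for x in models.pinpoint('top',n)[:1]])"
```

```text
[0.4186 0.1962 0.2183] [-0.   -0.22 -0.67] [ 0.014  0.095 -0.009] 0.0512 [ 0.181  0.244  1.566 -0.     1.328  1.528] yaw -167.14
slim_can [0.469, 0.2062, 0.0322] 0.9
wide_can [0.4927, 0.1236, 0.0311] 0.89
wide_can [0.383, 0.4532, 0.0019] 0.22
cup2 [0.4702, 0.2084, 0.0317] 0.78
carousel_foot [0.5506, 0.1872, -0.0005] 0.9
{'fx': 313.0503006748188, 'fy': 313.0503006748188, 'cx': 319.58507903432, 'cy': 197.96590668936136, 'origin': array([0.4955689 , 0.21374006, 0.36519705]), 'rotation': array([ 2.26130704, -1.80449631, -0.27546488])}
multimeter [[0.678, -0.331, -0.0]]
breadboard [[0.777, 0.019, 0.003]]
screwdriver [[0.38, 0.454, -0.0]]
power_brick [[0.656, 0.479, -0.005]]
slim_can [[0.468, 0.204, 0.032]]
wide_can [[0.487, 0.122, 0.029]]
```

View pics/w13.png

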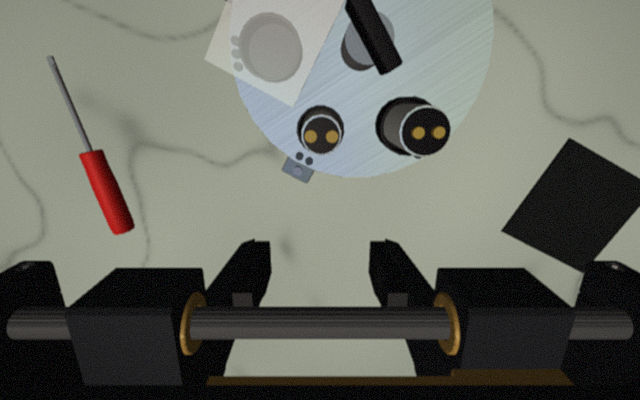

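Both cans stand in their cups: slim at (322,131), wide at (424,130). The two-stud marks are in line with the pin, and the bystanders are unmoved. Handing in.

```bash
python3 -c "
from plant import workorder
print(workorder.sign_off())"
```

```text
the job is handed in; nothing more can be done
None
```

The job is handed in, at about 31 s of robot time. Both cans stand terminals up in their cups, with the carousel at its stop; sign-off reported no verdict.

**What I did**
- I set the wide can into the one-stud cup and let go.
- I turned the carousel counter-clockwise by its bar until it met the stop. The moment rose to about 0.7 N·m and the jaws were pried slightly.
- I lifted the slim can from its rest, stood it on the mat and released it. It stood true.
- I gripped it again from above and set it into the two-stud cup.

**Last checks**
- **Slim can:** the wrist network puts it 2.5 mm from cup 2's centre, with its foot on the floor (z 0.032).
- **Wide can:** its foot is on the floor of cup 1 (z 0.031). Readings of its position differ by up to about 6 mm: wrist 0.493, 0.124 and top camera 0.487, 0.122, against an expected cup centre of 0.489, 0.125. The cup itself allows only 4 mm of play.
- **Carousel angle:** I estimated it only from the camera, as within about 0.01 rad of the stop.
- **Bystanders:** all four are within about 7 mm of their first readings, which is near the networks' error.
- **Gripper:** it is clear of everything.

**What went wrong on the way**
- One move call was refused because a row lacked its angular field.
- My first grip on the bar was too low and closed on the hub at 39 mm. I opened, raised the tool and gripped the bar properly at 14 mm.
- I viewed 12 pictures, two over the budget of 10.

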